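# Catch the socket-case lid and lower it shut

## Task

The steel lid of the socket case stands open, leaning back on its stop. Tip it forward with a fingertip, catch it on a finger about half way down and hold it still there for a moment, then lower it slowly on the finger until it is fully shut, never letting it bang down. Do not grip or force the lid, leave everything else where it is, and finish with the hand clear.

Things in the scene. Friction and masses are not known exactly. Their poses are not given: they have to be found in the camera images.
- case: Open grey steel socket case, screwed to the bench and unmovable: 150 mm deep (its x), 240 mm wide (its y), 80 mm high. Origin at the centre of its underside; its own +x points to the back (the hinge side), -x to the front, y along the hinge, z up. Steel sockets look out of the dark liner inside.
- hinge (a point): The hinge axis of the lid, midway along it: 75 mm behind the case centre, 80 mm above the bench. Axes as the case: the hinge runs along y, +x points away from the front.
- lid (a joint): Lid angle, rad: 0 shut (level), 1.57 upright, 1.78 leaning back on its stop. Grey steel plate 6 mm thick, 152 mm from hinge to front, 242 mm wide, 0.3 to 0.5 kg. Hinge lightly damped: behind upright it leans back by itself; nudged (under 1 N) 0.1 rad forward of upright it falls by itself, slowly at first (2 to 3 s to half way), then at 0.6 to 1.1 rad/s. Held at the tab it weighs about 2 N.
- tab_edge (a point): On the moving lid: middle of the free edge of its tab (90 mm wide, 29 mm long, midway along the front; shut, it overhangs the case front by 31 mm, free air below), on the lid's underside (the face towards the case), 181 mm from the hinge axis. Axes: x from the edge towards the hinge along the lid, y along the hinge, z out of the lid's top face.
- socket: Loose steel socket standing inside the case, 28 mm across, 38 mm high, origin at its foot. Stays there.
- jar: Glass screw-top jar, 64 mm across, 85 mm high, behind the case; origin at its foot. Leave alone.
- can: Tin can, 84 mm across, 120 mm high, origin at its foot. Leave alone.
- wrench: Steel wrench lying in front of the case, origin underneath it. Leave alone.
- screwdriver: Screwdriver lying on the bench, origin underneath it. Leave alone.
- tape: Tape measure, a grey rounded block 70 x 65 x 35 mm, origin at its foot. Leave alone.
- mug: White mug, 80 mm across, 95 mm high, origin at its foot. Leave alone.

How it is judged:
By the outcome, as a careful person would: the job done as asked, in the order asked, and still so for the second after the job is handed in, with the robot touching nothing.
It also fails if it takes over 61 s, if anything falls off the work surface, if the arm or the gripper's body presses on something with over 40 N, if the wrist force passes 120 N, or if a joint passes its speed limit or range.

## Robot

A 6-joint arm with a two-finger parallel gripper is mounted at the origin on the work surface. World frame = base frame: x ahead of the robot, y to its left, z up, the work surface at z = 0. Lengths are in m, angles in rad, forces in N, time in s.
With the tool pointing down it reaches from about 0.375 to 0.9 m from the base axis. Payload 3.1 kg.
Tool frame: the origin (TCP) lies on the centre line of the jaws, within the pads' length; the fingertips stand 14 mm ahead of it and the grasp point (between the pads) lies 5 mm behind it; y points along the fingers, z is the direction in which the jaws open and shut, and the axes are right-handed (so a half turn about y gives the same grasp; the last joint's range is limited). The gripper opens to 87 mm and grips with 3 to 60 N. Pads are 19 mm wide; open, the fingers measure 117 mm over their backs; the gripper's body (75 mm by 190 mm) begins 51 mm behind the grasp point.
Start: joints at [0.982, 0.527, 1.433, -0, 1.181, -0.178], TCP at [0.25, 0.573, 0.237] pointing down, gripper open.
Joint ranges: [-3.08, 3.08], [-0.75, 2.2], [0.22, 2.44], [-1.43, 4.57], [0, 2.65], [-2.85, 2.85]. Speed limits (rad/s): [2.79, 2.79, 3.14, 3.14, 3.14, 3.14].

## Interface

Orientations are given as a unit quaternion [x, y, z, w].
In Python, from rig import robot, vision gives the robot as it stands.
- The arm moves only by the shell command python3 -m crank 'ROWS' [FORCE]. ROWS is JSON, a list of rows, each a list of 7 numbers: the shift along the tool's x, y, z as a fraction of full scale, then the turn, a rotation vector about the tool's x, y, z as a fraction of full scale, then the gripper command: -1 is shut, 1 is fully open, values between are in proportion. In form: [[x, y, z, wx, wy, wz, grip], ...]. A call has 1 to 10 rows; each row is the pose to reach, as a shift and turn from the pose commanded when the call began, along the tool's axes at that moment, turning the shorter way round; what a row does not reach only later rows make up. Full scale, the value 1, is 50 cm for a shift and pi rad for a turn. A row lasts 1/8 s, in which the tool goes at most 62.5 mm and 10.7 degrees, less where a joint would pass 70% of its speed; a pose out of reach is approached as far as the arm can. A call with a number of a shift or a turn outside -1 to 1 is refused whole. A call with a gripper value outside its range is refused whole. The fingers move at their own pace and stop on an object; FORCE is the grip in N (left out, the last holds). Time passes only in rows, so rows that repeat a pose let the fingers close. It gives the time, the measured TCP pose, the force and the opening at its end, in the units of the state.
- robot.get_obs(): the state, without advancing time (a new reading comes with each control period).
- vision.camera(name): name is "scene" or "top"; returns the picture (384x512x3 uint8, blue, green, red); there is no depth.
- vision.camera_info(name): a dict with "vfov" (degrees; the focal length in pixels is half the picture's height over the tangent of half this angle, whatever the lens; pixels are square), "cx", "cy" (the principal point, pixels), "world_from_camera" (4x4, takes a point from camera to world coordinates). Camera axes: x right, y up, looking along -z (the intrinsics and any distortion apply to the point x, -y, -z); pixel columns grow to the right and rows downward; lengths in m; the calibration is good to about 2 mm. A picture is of the moment at which its call begins. camera_info takes no time and is no camera call.
- robot.hand_in(): hands the job in, once; it reports no verdict.
The state is a dict: "time": time; "q": joint angles; "joint_velocities": joint speeds; "joint_torque": joint torques, N m; "position": TCP position; "tool_rot": TCP orientation; "ft_force": force on the tool from outside, world axes, zero at the start; "moment": the same for the moment, N m; "grip_width": finger opening in m.
Only numpy, scipy, OpenCV 4.12 (cv2) and the standard library are available. Lean on these libraries where they do the work, as an engineer would, in place of code of your own. Each camera call takes 0.05 s, during which the arm holds its last target.

## Working session

There is one attempt and no reset: what is moved stays moved. The work goes in short steps, Python scripts to look and compute and a shell command to move; the robot and the scene stay as the last step left them, time stands still between calls to the robot, and variables do not carry over. Pictures are saved under pics/ and viewed, and the job is handed in when it is done.

```bash
ls; mkdir -p pics; python3 - <<'E'
from rig import robot, vision
import cv2
for n in("scene","top"):
    cv2.imwrite(f"pics/{n}0.png",vision.camera(n)); print(n,vision.camera_info(n))
print(robot.get_obs())
E
```

```text
pics
scene {'vfov': 50.3150715286374, 'cx': 252.1145625975099, 'cy': 191.49341733268616, 'world_from_camera': array([[-0.36973631, -0.68478258,  0.62798717,  1.30783523],
       [ 0.92903846, -0.26264044,  0.26059077,  0.2627641 ],
       [-0.01351319,  0.6797741 ,  0.73329706,  0.905667  ],
       [ 0.        ,  0.        ,  0.        ,  1.        ]])}
top {'vfov': 47.66043396536259, 'cx': 248.08167892006784, 'cy': 189.31475099154497, 'world_from_camera': array([[ 0.00772042,  0.99904968, -0.04289676,  0.55110177],
       [-0.99972916,  0.0086533 ,  0.0216041 , -0.01963991],
       [ 0.02195477,  0.04271835,  0.9988459 ,  1.31848738],
       [ 0.        ,  0.        ,  0.        ,  1.        ]])}
{'time': 0.1, 'q': array([ 9.81524870e-01,  5.28348737e-01,  1.43374531e+00, -2.93506835e-05,
        1.18140933e+00, -1.78494119e-01]), 'joint_velocities': array([ 0.00033025, -0.00090764, -0.00191333, -0.00103547,  0.00064288,
       -0.00040681]), 'joint_torque': array([-5.05261505e-04, -4.40985882e+01, -1.77150035e+01,  6.34570839e-02,
        5.33987372e-02, -6.33327954e-05]), 'position': array([0.24920308, 0.5724928 , 0.23569368]), 'tool_rot': array([ 0.69287512, -0.14445296,  0.14396474, -0.69161518]), 'ft_force': array([-0.30904328,  0.4947967 ,  1.34652365]), 'moment': array([ 0.02020318, -0.00716789,  0.01249201]), 'grip_width': 0.0867306483014764}
```

View pics/scene0.png

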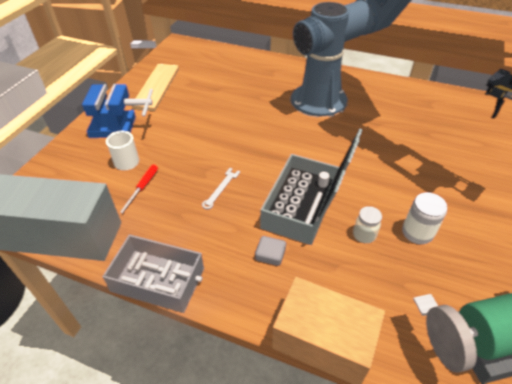

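View pics/top0.png

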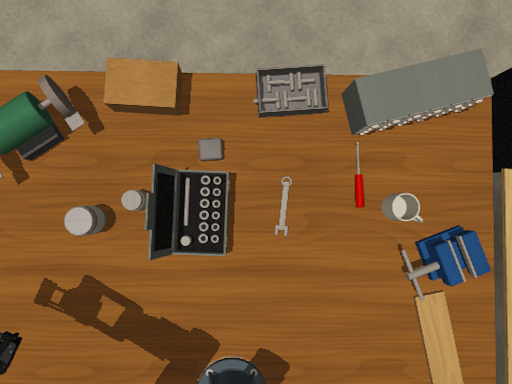

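```bash
python3 - <<'E'
import cv2
a=cv2.imread("pics/top0.png")[155:270,110:245]; cv2.imwrite("pics/tc.png",cv2.resize(a,None,fx=5,fy=5,interpolation=cv2.INTER_CUBIC))
a=cv2.imread("pics/scene0.png")[120:250,240:400]; cv2.imwrite("pics/sc.png",cv2.resize(a,None,fx=4.5,fy=4.5,interpolation=cv2.INTER_CUBIC))
E
```

```text
(no output)
```

View pics/tc.png

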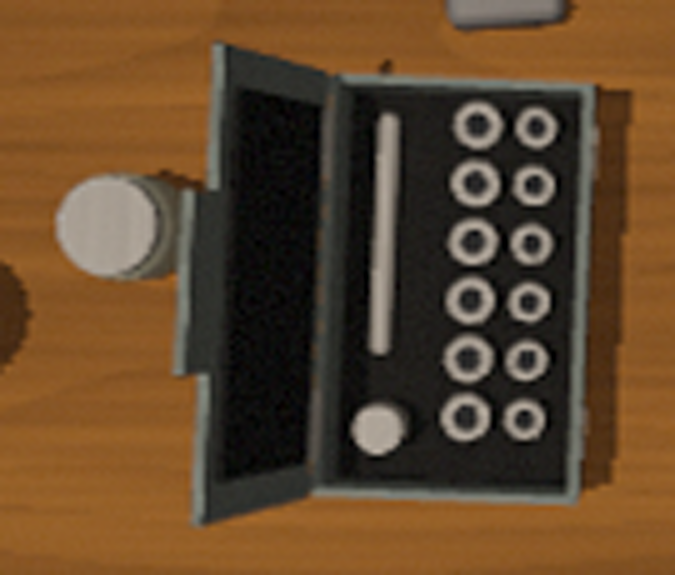

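View pics/sc.png

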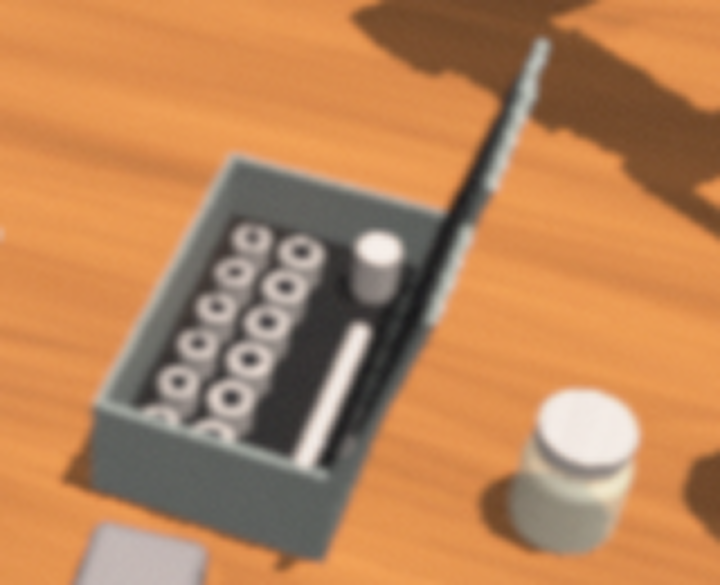

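```bash
cat > h.py <<'E'
import numpy as np
from rig import robot, vision
from scipy.spatial.transform import Rotation as R
I={n:vision.camera_info(n) for n in("scene","top")}
def proj(n,P):
    i=I[n];T=i["world_from_camera"];f=192/np.tan(np.radians(i["vfov"])/2)
    p=(np.atleast_2d(P)-T[:3,3])@T[:3,:3]
    return np.c_[i["cx"]+f*p[:,0]/-p[:,2], i["cy"]+f*p[:,1]/p[:,2]]
def ray(n,u,v,z):
    i=I[n];T=i["world_from_camera"];f=192/np.tan(np.radians(i["vfov"])/2)
    d=T[:3,:3]@np.array([(u-i["cx"])/f,-(v-i["cy"])/f,-1]); o=T[:3,3]
    return o+d*(z-o[2])/d[2]
def case2w(p,P):
    x,y,a=p; c,s=np.cos(a),np.sin(a); P=np.atleast_2d(P)
    return np.c_[x+c*P[:,0]-s*P[:,1], y+s*P[:,0]+c*P[:,1],P[:,2]]
def lidpt(r,y,th,h=0.0): # in case frame; h along top normal
    return [0.075-r*np.cos(th)+h*np.sin(th), y, 0.08+r*np.sin(th)+h*np.cos(th)]
E
python3 - <<'E'
from h import *
from scipy.optimize import least_squares
top=[(229.4,172.4,-.075,-.12),(225.6,255.4,-.075,.12),(178,170.6,.075,-.12),(172.4,253.4,.075,.12)]
for t in top: print(ray("top",t[0],t[1],.08))
# +x_case ~ +y world; y_case = -x world
def res(p,full=0):
    r=[]
    for u,v,x,y in top: r.append(proj("top",case2w(p[:3],[x,y,.08]))[0]-(u,v))
    for u,v,x,y in [(261.6,209.3,-.075,-.12),(292.2,154.9,-.075,.12),(314.4,225.6,.075,-.12)]: r.append(proj("scene",case2w(p[:3],[x,y,.08]))[0]-(u,v))
    for u,v,rr,y in [(153.4,164,.152,-.121),(150,259.6,.152,.121),(147,193,.181,-.045),(145.6,230,.181,.045)]:
        r.append(proj("top",case2w(p[:3],lidpt(rr,y,p[3],.003)))[0]-(u,v))
    return np.array(r) if full else np.ravel(r)
s=least_squares(res,[.5,.1,np.pi/2,1.78]);print(s.x);print(res(s.x,1).round(1))
p=s.x[:3]
print("hinge",case2w(p,[.075,0,.08]),"tabedge",case2w(p,lidpt(.181,0,1.78)))
for n,u,v,z in [("jar",110+105/5,155+225/5,.085),("tape",210,149,.035),("wrench",284,206,.01)]:print(n,ray("top",u,v,z))
E
```

```text
[0.65215244 0.00728182 0.08      ]
[0.41650443 0.01577925 0.08      ]
[0.65589878 0.15358287 0.08      ]
[0.42131897 0.16592281 0.08      ]
[0.53620738 0.08925818 1.53835889 1.7726209 ]
[[-1.1 -0.6]
 [-0.9  0.9]
 [-2.4 -1. ]
 [-0.8  0.9]
 [-2.5 -0. ]
 [-2.1 -1.7]
 [-0.9  1.2]
 [ 0.3 -0.5]
 [-1.1  1. ]
 [ 0.5  0.3]
 [ 0.   0.4]]
hinge [[0.53863976 0.16421872 0.08      ]] tabedge [[0.53985888 0.20178921 0.25705359]]
jar [0.57104249 0.28382185 0.085     ]
tape [0.72476473 0.06634454 0.035     ]
wrench [ 0.55789911 -0.15661307  0.01      ]
```

```bash
cat >> h.py <<'E'
A=1.538
def goal(pitch,yaw=A,sz=1):
    """tool y = heading yaw, pitched down by pitch(deg); tool z = sz*horizontal right"""
    p=np.radians(pitch); h=np.array([np.cos(yaw),np.sin(yaw),0]); y=h*np.cos(p)-np.array([0,0,1])*np.sin(p)
    z=sz*np.cross(h,[0,0,1]); x=np.cross(y,z); return R.from_matrix(np.c_[x,y,z])
def rel(pos,Rt,p0=None,R0=None):
    o=robot.get_obs(); p0=o["position"] if p0 is None else np.array(p0); R0=R.from_quat(o["tool_rot"]) if R0 is None else R0
    return np.r_[R0.inv().apply(np.array(pos)-p0)/.5,(R0.inv()*Rt).as_rotvec()/np.pi].round(4).tolist()
def st():
    o=robot.get_obs(); r=R.from_quat(o["tool_rot"]).as_matrix()
    print("t",round(o["time"],2),"pos",o["position"].round(4),"F",o["ft_force"].round(2),"q",o["q"].round(2),"w",round(o["grip_width"],4)); print("ydir",r[:,1].round(3),"zdir",r[:,2].round(3))
E
python3 - <<'E'
from h import *
st()
for sz in(1,-1):
  print(sz,rel([.5,-.05,.36],goal(90,sz=sz)),rel([.5,-.05,.36],goal(0,sz=sz)))
  R1=goal(90,sz=sz)
E
```

```text
t 0.1 pos [0.2492 0.5725 0.2357] F [-0.31  0.49  1.35] q [ 0.98  0.53  1.43 -0.    1.18 -0.18] w 0.0867
ydir [-0.001 -0.002 -1.   ] zdir [ 0.399  0.917 -0.002]
1 [0.9569, -0.2471, -0.9416, 0.0006, 0.3797, 0.0003] [0.9569, -0.2471, -0.9416, 0.2954, 0.2945, 0.4346]
-1 [0.9569, -0.2471, -0.9416, 0.0003, -0.6203, -0.0007] [0.9569, -0.2471, -0.9416, 0.4721, -0.4716, -0.3208]
```

```bash
python3 -m crank '[[0,-0.4,0,0,0,0,-1],[0.3,-0.4,-0.3,0,0.38,0,-1],[0.96,-0.4,-0.94,0,0.38,0,-1],[0.96,-0.4,-0.94,0,0.38,0,-1],[0.96,-0.4,-0.94,0,0.38,0,-1],[0.96,-0.4,-0.94,0,0.38,0,-1],[0.96,-0.4,-0.94,0,0.38,0,-1],[0.96,-0.4,-0.94,0,0.38,0,-1],[0.96,-0.4,-0.94,0,0.38,0,-1],[0.96,-0.4,-0.94,0,0.38,0,-1]]'; python3 -c "
from h import *
st()"
```

```text
time: 1.35
position: [0.4546, 0.0654, 0.4156]
tool_rot: [-0.491, 0.509, -0.508, 0.491]
ft_force: [0.7, 0.5, 0.7]
grip_width: 0.0016
t 1.35 pos [0.4546 0.0654 0.4156] F [0.65 0.46 0.67] q [-0.1   0.11  1.55  0.    1.47 -0.07] w 0.0016
ydir [-0.  0. -1.] zdir [ 0.999 -0.034 -0.   ]
```

```bash
python3 -m crank '[[0,0,0,0,0,0,-1],[0,0,0,0,0,0,-1]]'; python3 -c "
from h import *
st()
print(rel([.537,-.10,.30],goal(0)))"
```

```text
time: 1.6
position: [0.4538, 0.0675, 0.4149]
tool_rot: [-0.492, 0.509, -0.508, 0.491]
ft_force: [0.4, -0.3, -1.0]
grip_width: 0.0002
t 1.6 pos [0.4538 0.0675 0.4149] F [ 0.37 -0.27 -1.04] q [-0.1   0.11  1.55  0.    1.47 -0.06] w 0.0002
ydir [-0.002  0.001 -1.   ] zdir [ 0.999 -0.035 -0.002]
[0.3292, 0.2291, 0.1784, -0.0, -0.0009, 0.4997]
```

```bash
python3 -m crank '[[0.33,0.1,0.18,0,0,0.1,-1],[0.33,0.1,0.18,0,0,0.2,-1],[0.33,0.15,0.18,0,0,0.3,-1],[0.33,0.2,0.18,0,0,0.4,-1],[0.33,0.23,0.18,0,0,0.5,-1],[0.33,0.23,0.18,0,0,0.5,-1],[0.33,0.23,0.18,0,0,0.5,-1],[0.33,0.23,0.18,0,0,0.5,-1],[0.33,0.23,0.18,0,0,0.5,-1],[0.33,0.23,0.18,0,0,0.5,-1]]'; python3 -c "
from h import *
st()
print(rel([.537,-.10,.30],goal(0)))
import cv2
for n in ('top','scene'): cv2.imwrite(f'pics/{n}1.png',vision.camera(n))"
```

```text
time: 2.85
position: [0.5389, -0.0985, 0.299]
tool_rot: [0.012, 0.708, -0.01, 0.706]
ft_force: [0.2, -0.2, 1.1]
grip_width: -0.0
t 2.85 pos [ 0.5389 -0.0985  0.299 ] F [ 0.19 -0.19  1.09] q [-0.8   0.87  1.48  0.97  2.09 -0.94] w -0.0
ydir [0.031 1.    0.002] zdir [ 1.    -0.031 -0.004]
[-0.0019, -0.0031, -0.0036, 0.0007, -0.0012, -0.0008]
```

View pics/scene1.png

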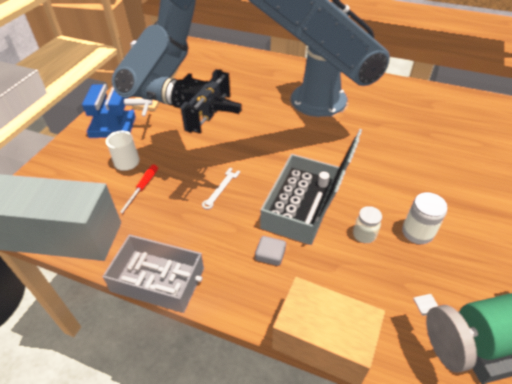

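View pics/top1.png

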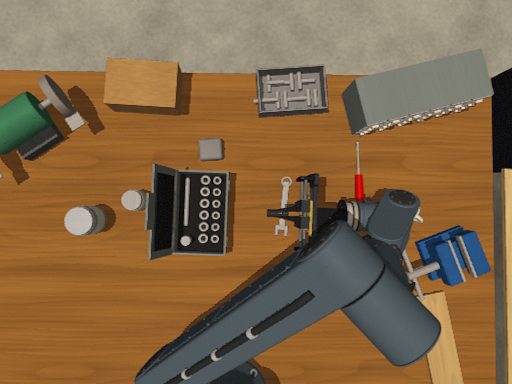

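```bash
python3 -c "
from h import *
print(rel([.533,-.02,.071],goal(30)))
for n,u,v,z in [('mug',403,207,.095),('wrist',400,205,.32),('wr',350,213,.3)]: print(n,ray('top',u,v,z))"
```

```text
[0.4592, 0.1583, -0.017, 0.0005, 0.0001, -0.1664]
mug [ 0.55726768 -0.48578497  0.095     ]
wrist [ 0.56070362 -0.39309831  0.32      ]
wr [ 0.54115477 -0.28189162  0.3       ]
```

```bash
python3 -m crank '[[0.1,0.1,-0.01,0,0,-0.05,-1],[0.2,0.16,-0.017,0,0,-0.1,-1],[0.3,0.16,-0.017,0,0,-0.166,-1],[0.38,0.16,-0.017,0,0,-0.166,-1],[0.46,0.16,-0.017,0,0,-0.166,-1],[0.46,0.16,-0.017,0,0,-0.166,-1],[0.46,0.16,-0.017,0,0,-0.166,-1]]'; python3 -c "
from h import *
st()
import cv2
for n in ('top','scene'): cv2.imwrite(f'pics/{n}2.png',vision.camera(n))"
```

```text
time: 3.82
position: [0.5337, -0.0204, 0.0721]
tool_rot: [-0.171, 0.685, -0.194, 0.681]
ft_force: [-0.4, -0.4, 0.4]
grip_width: 0.0007
t 3.83 pos [ 0.5337 -0.0204  0.0721] F [-0.39 -0.41  0.39] q [-0.67  0.96  1.65  0.79  1.4  -1.15] w 0.0007
ydir [ 0.03   0.866 -0.499] zdir [ 0.999 -0.033  0.002]
```

View pics/scene2.png

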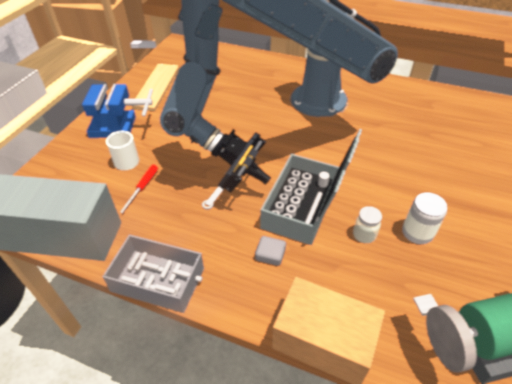

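View pics/top2.png

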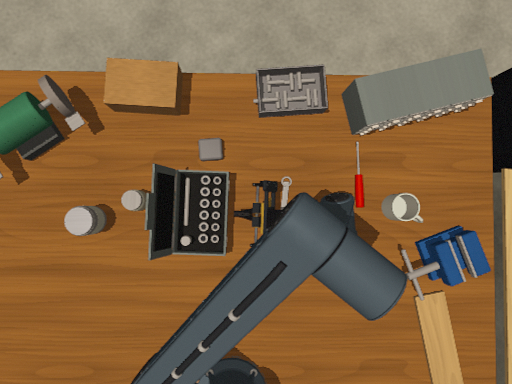

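```bash
python3 - <<'E'
from h import *
import cv2
o=robot.get_obs();M=R.from_quat(o["tool_rot"]).as_matrix()
for n,z in (("top",6),("scene",6)):
    im=cv2.imread(f"pics/{n}2.png")
    c=proj(n,o["position"]+.014*M[:,1])[0];print(n,c)
    u,v=c.astype(int);cr=cv2.resize(im[v-40:v+40,u-50:u+50],None,fx=7,fy=7,interpolation=cv2.INTER_CUBIC)
    cv2.circle(cr,tuple(((c-(u-50,v-40)+.5)*7).astype(int)),4,(0,0,255),-1)
    for e in ((1,1),(1,-1)):
        q=proj(n,o["position"]+.014*M[:,1]+e[1]*.0095*M[:,0])[0];cv2.circle(cr,tuple(((q-(u-50,v-40)+.5)*7).astype(int)),3,(0,255,0) if e[1]>0 else (255,0,0),-1)
    cv2.imwrite(f"pics/{n}2c.png",cr)
E
```

```text
top [234.65687946 213.76887642]
scene [267.88836084 181.11958469]
```

View pics/top2c.png

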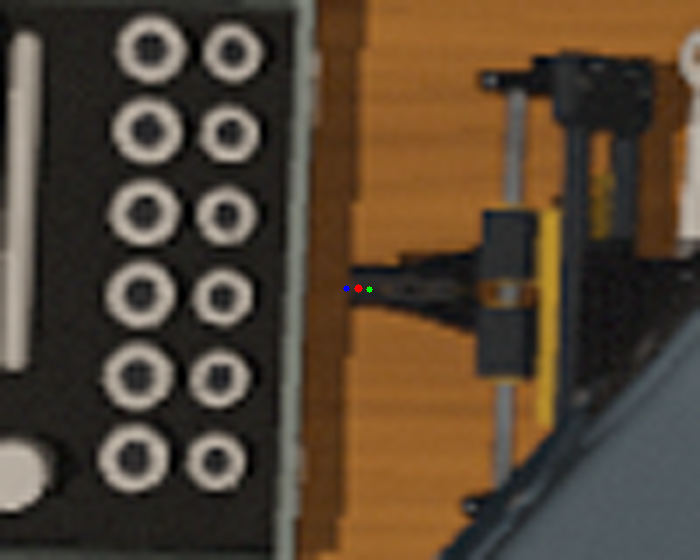

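View pics/scene2c.png

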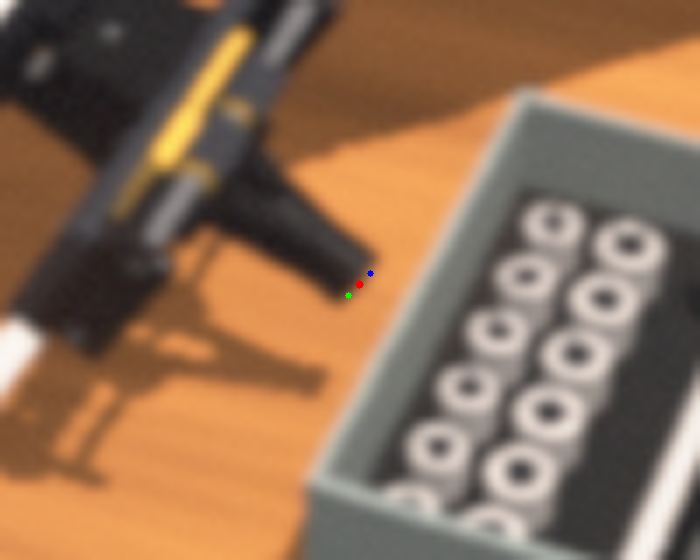

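```bash
python3 -c "
from h import *
for p in ([.535,-.04,.36],[.54,.1,.37],[.541,.25,.36],[.541,.25,.25]): print(rel(p,goal(75)))"
```

```text
[-0.4795, -0.3207, 0.0054, -0.0009, 0.0003, -0.2502]
[-0.6368, -0.088, 0.006, -0.0009, 0.0003, -0.2502]
[-0.7692, 0.1818, -0.0021, -0.0009, 0.0003, -0.2502]
[-0.5787, 0.2917, -0.0027, -0.0009, 0.0003, -0.2502]
```

```bash
python3 -m crank '[[-0.16,-0.1,0.002,0,0,-0.05,-1],[-0.32,-0.2,0.004,0,0,-0.1,-1],[-0.48,-0.32,0.005,0,0,-0.2,-1],[-0.48,-0.32,0.005,0,0,-0.25,-1],[-0.48,-0.32,0.005,0,0,-0.25,-1],[-0.48,-0.32,0.005,0,0,-0.25,-1],[-0.637,-0.088,0.006,0,0,-0.25,-1],[-0.637,-0.088,0.006,0,0,-0.25,-1],[-0.77,0.18,-0.002,0,0,-0.25,-1],[-0.77,0.18,-0.002,0,0,-0.25,-1]]'; python3 -m crank '[[0,0,0,0,0,0,-1],[0,0,0,0,0,0,-1]]'; python3 -c "
from h import *
st();print(rel([.541,.25,.36],goal(75)),rel([.541,.25,.25],goal(75)))"
```

```text
time: 5.18
position: [0.5395, 0.211, 0.3604]
tool_rot: [-0.42, 0.57, -0.439, 0.553]
ft_force: [0.8, -0.4, -0.7]
grip_width: 0.0004
time: 5.42
position: [0.5399, 0.2092, 0.3605]
tool_rot: [-0.421, 0.569, -0.439, 0.553]
ft_force: [0.3, -0.3, -0.4]
grip_width: 0.0007
t 5.42 pos [0.5399 0.2092 0.3605] F [ 0.31 -0.28 -0.41] q [0.04 0.32 1.46 0.27 1.36 0.02] w 0.0007
ydir [ 0.007  0.26  -0.966] zdir [ 0.999 -0.034 -0.002]
[-0.0786, 0.0221, -0.0006, 0.0006, -0.0004, -0.0004] [-0.0213, 0.2345, -0.0001, 0.0006, -0.0004, -0.0004]
```

```bash
python3 -m crank '[[-0.079,0.022,0,0,0,0,-1],[-0.079,0.022,0,0,0,0,-1],[-0.05,0.13,0,0,0,0,-1],[-0.021,0.234,0,0,0,0,-1],[-0.021,0.234,0,0,0,0,-1],[-0.021,0.234,0,0,0,0,-1]]';  python3 -c "
from h import *
st()
import cv2
for n in ('scene','top'):
  im=vision.camera(n); cv2.imwrite(f'pics/{n}3.png',im)
a=cv2.imread('pics/scene3.png')[100:230,270:400];b=cv2.imread('pics/top3.png')[150:280,100:240]
cv2.imwrite('pics/c3.png',cv2.hconcat([cv2.resize(a,(390,390)),cv2.resize(b,(400,390))]))"
```

```text
time: 6.18
position: [0.5438, 0.2494, 0.2529]
tool_rot: [-0.419, 0.568, -0.44, 0.554]
ft_force: [-0.3, 0.3, -0.2]
grip_width: 0.0003
t 6.17 pos [0.5438 0.2494 0.2529] F [-0.27  0.27 -0.22] q [0.11 0.44 1.57 0.29 1.1  0.02] w 0.0003
ydir [ 0.012  0.261 -0.965] zdir [ 0.999 -0.036  0.003]
```

View pics/c3.png

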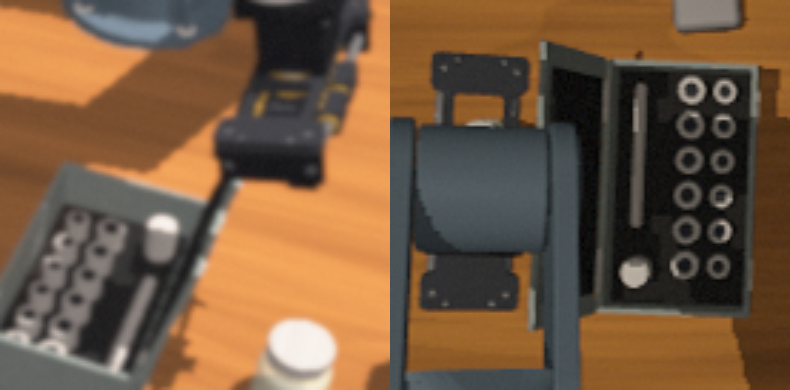

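```bash
python3 -m crank '[[0.015,-0.004,0,0,0,0,-1],[0.031,-0.008,0,0,0,0,-1],[0.042,-0.011,0,0,0,0,-1],[0.054,-0.015,0,0,0,0,-1],[0.064,-0.017,0,0,0,0,-1],[0.073,-0.02,0,0,0,0,-1],[0.083,-0.022,0,0,0,0,-1],[0.093,-0.025,0,0,0,0,-1],[0.102,-0.028,0,0,0,0,-1],[0.112,-0.03,0,0,0,0,-1]]';  python3 -c "
from h import *
st()
import cv2
for n in ('scene','top'):
  im=vision.camera(n); cv2.imwrite(f'pics/{n}4.png',im)
a=cv2.imread('pics/scene4.png')[100:230,270:400];b=cv2.imread('pics/top4.png')[150:280,100:240]
cv2.imwrite('pics/c4.png',cv2.hconcat([cv2.resize(a,(390,390)),cv2.resize(b,(400,390))]))"
```

```text
time: 7.52
position: [0.5401, 0.1921, 0.251]
tool_rot: [-0.42, 0.569, -0.439, 0.554]
ft_force: [0.4, 0.1, 1.0]
grip_width: 0.0006
t 7.53 pos [0.5401 0.1921 0.251 ] F [0.42 0.11 1.03] q [ 0.01  0.42  1.62  0.3   1.11 -0.09] w 0.0006
ydir [ 0.009  0.261 -0.965] zdir [ 0.999 -0.034 -0.   ]
```

View pics/c4.png

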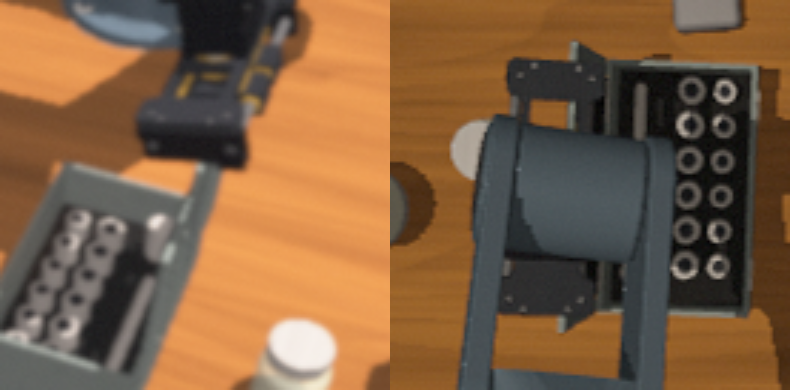

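```bash
python3 -c "
from h import *
p=[.5362,.0893,1.538]
for th in (1.773,1.65,1.6,1.55,1.5,1.45): print(th,proj('top',case2w(p,lidpt(.152,-.121,th,.003))).round(1),proj('top',case2w(p,lidpt(.152,.121,th,.003))).round(1))
print(rel([.538,.155,.252],goal(75)))"
python3 -c "
import cv2
b=cv2.imread('pics/top4.png')[150:270,140:200];cv2.imwrite('pics/c4b.png',cv2.resize(b,None,fx=5,fy=5))"
```

```text
1.773 [[153.7 163.5]] [[148.8 260.6]]
1.65 [[160.9 163.7]] [[156.1 261. ]]
1.6 [[163.9 163.8]] [[159.1 261.2]]
1.55 [[166.9 163.9]] [[162.2 261.3]]
1.5 [[170. 164.]] [[165.3 261.4]]
1.45 [[173.1 164.2]] [[168.4 261.5]]
[0.0703, -0.0216, -0.0015, 0.0001, -0.0005, -0.0004]
```

View pics/c4b.png

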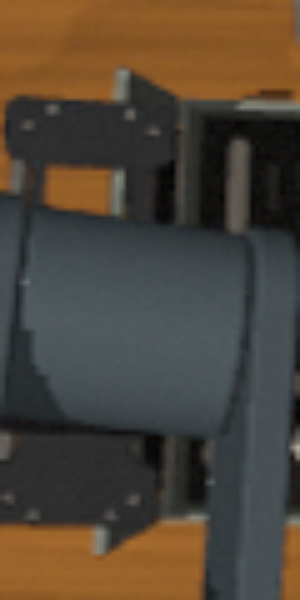

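```bash
python3 -m crank '[[0.006,-0.002,0,0,0,0,-1],[0.012,-0.003,0,0,0,0,-1],[0.018,-0.005,0,0,0,0,-1],[0.024,-0.006,0,0,0,0,-1],[0.030,-0.008,0,0,0,0,-1],[0.036,-0.01,0,0,0,0,-1],[0.041,-0.011,0,0,0,0,-1],[0.046,-0.012,0,0,0,0,-1],[0.05,-0.013,0,0,0,0,-1]]';  python3 -c "
from h import *
st()
import cv2
cv2.imwrite('pics/top5.png',vision.camera('top'))
b=cv2.imread('pics/top5.png')[150:270,140:200];cv2.imwrite('pics/c5b.png',cv2.resize(b,None,fx=5,fy=5))
for p,a in (([.538,.166,.33],75),([.536,.05,.33],75),([.534,-.06,.32],50),([.533,-.06,.2],30),([.534,.032,.197],30)):print(rel(p,goal(a)))
"
```

```text
time: 8.75
position: [0.5393, 0.1665, 0.2508]
tool_rot: [-0.42, 0.569, -0.439, 0.554]
ft_force: [1.2, 0.6, 0.8]
grip_width: 0.0003
t 8.75 pos [0.5393 0.1665 0.2508] F [1.23 0.55 0.83] q [-0.04  0.41  1.63  0.29  1.12 -0.14] w 0.0003
ydir [ 0.009  0.261 -0.965] zdir [ 0.999 -0.034  0.   ]
[-0.0407, -0.1532, -0.0026, -0.0001, -0.0004, -0.0006]
[0.1833, -0.2137, 0.0013, -0.0001, -0.0004, -0.0006]
[0.4009, -0.2517, 0.0048, -0.0002, -0.0003, 0.1383]
[0.4635, -0.02, 0.0028, -0.0002, -0.0003, 0.2494]
[0.2875, 0.0337, -0.0015, -0.0002, -0.0003, 0.2494]
```

View pics/c5b.png

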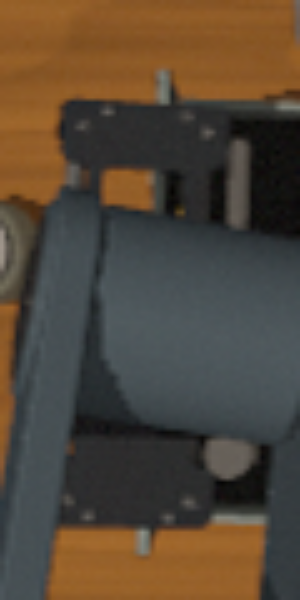

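```bash
python3 -m crank '[[-0.02,-0.08,0,0,0,0,-1],[-0.041,-0.153,0,0,0,0,-1],[0.07,-0.18,0,0,0,0,-1],[0.183,-0.214,0,0,0,0.05,-1],[0.29,-0.235,0,0,0,0.09,-1],[0.4,-0.25,0.004,0,0,0.14,-1],[0.43,-0.14,0.003,0,0,0.2,-1],[0.463,-0.02,0.003,0,0,0.25,-1]]';  python3 -c "
from h import *
st()
import cv2
cv2.imwrite('pics/top6.png',vision.camera('top'))
cv2.imwrite('pics/scene6.png',vision.camera('scene'))
a=cv2.imread('pics/scene6.png')[80:230,200:400];b=cv2.imread('pics/top6.png')[150:270,100:270]
cv2.imwrite('pics/c6.png',cv2.vconcat([cv2.resize(a,(400,300)),cv2.resize(b,(400,282))]))
for p,a in (([.533,-.04,.197],30),([.534,.032,.197],30)):print(rel(p,goal(a)))
"
```

```text
time: 9.8
position: [0.5344, -0.0623, 0.1992]
tool_rot: [-0.169, 0.685, -0.196, 0.681]
ft_force: [1.5, -0.1, -0.5]
grip_width: 0.0005
t 9.8 pos [ 0.5344 -0.0623  0.1992] F [ 1.51 -0.1  -0.46] q [-0.72  0.76  1.6   0.74  1.61 -0.99] w 0.0005
ydir [ 0.036  0.867 -0.498] zdir [ 0.999 -0.038  0.005]
[-0.0448, 0.0193, 0.0064, 0.0037, -0.0098, -0.0067]
[-0.1141, 0.1455, 0.003, 0.0037, -0.0098, -0.0067]
```

View pics/c6.png

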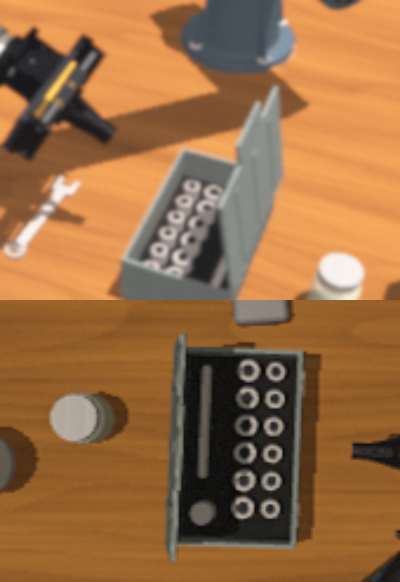

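```bash
python3 -m crank '[[-0.05,0.06,0.003,0,0,0,-1],[-0.114,0.145,0.003,0,0,0,-1],[-0.114,0.145,0.003,0,0,0,-1]]';  cat > look.py <<'E'
import sys,cv2
from h import *
k=sys.argv[1]
st()
t=vision.camera('top');s=vision.camera('scene')
cv2.imwrite(f'pics/top{k}.png',t);cv2.imwrite(f'pics/scene{k}.png',s)
a=s[100:230,220:400];b=t[150:270,130:270]
cv2.imwrite(f'pics/c{k}.png',cv2.hconcat([cv2.resize(a,(400,289)),cv2.resize(b,(400,343))[:289]]) if 0 else cv2.vconcat([cv2.resize(a,(400,289)),cv2.resize(b,(400,300))]))
p=[.5362,.0893,1.538]
# crop coords of top lid corners for angles
for th in (1.4,1.3,1.2,1.1,1.,.9,.8,.7,.6,.5,.4,.3,.2,.1,0):
    f=lambda yy,h,r=.152:((proj('top',case2w(p,lidpt(r,yy,th,h)))[0]-(130,150))*(400/140,2.5)+(0,289)).round().astype(int).tolist()
    if len(sys.argv)>2: print(th,f(-.121,.006),f(.121,.006),f(0,.006,.181))
E
python3 look.py 7 1
```

```text
time: 10.28
position: [0.5368, 0.0359, 0.219]
tool_rot: [-0.174, 0.683, -0.193, 0.682]
ft_force: [1.2, -0.2, 0.2]
grip_width: 0.0008
t 10.28 pos [0.5368 0.0359 0.219 ] F [ 1.17 -0.2   0.2 ] q [-0.58  0.69  1.69  0.83  1.52 -0.95] w 0.0008
ydir [ 0.027  0.865 -0.501] zdir [ 1.    -0.027  0.006]
1.4 [128, 325] [115, 568] [122, 446]
1.3 [146, 326] [133, 568] [144, 447]
1.2 [163, 327] [150, 568] [165, 448]
1.1 [180, 328] [167, 568] [186, 448]
1.0 [196, 329] [183, 568] [205, 449]
0.9 [211, 330] [199, 567] [223, 449]
0.8 [225, 332] [213, 566] [240, 450]
0.7 [237, 333] [226, 565] [255, 450]
0.6 [248, 334] [237, 564] [268, 450]
0.5 [258, 336] [247, 563] [279, 450]
0.4 [266, 337] [255, 562] [289, 450]
0.3 [273, 339] [262, 561] [296, 450]
0.2 [278, 340] [267, 559] [302, 450]
0.1 [281, 341] [271, 558] [305, 450]
0 [283, 342] [272, 556] [307, 450]
```

View pics/c7.png

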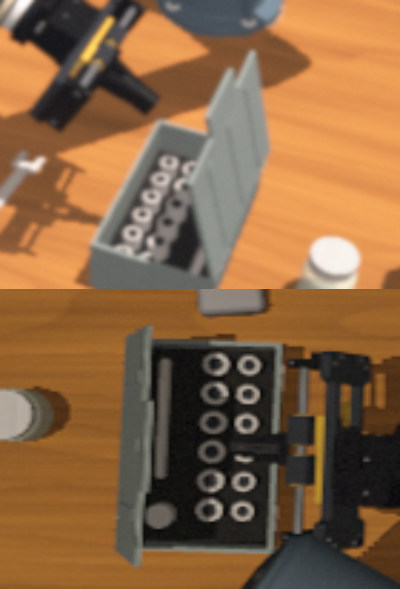

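```bash
python3 -m crank '[[0.042,0.015,0,0,0,0,-1],[0.042,0.015,0,0,0,0,-1]]'; python3 look.py 8
```

```text
time: 10.62
position: [0.5382, 0.0267, 0.1929]
tool_rot: [-0.171, 0.685, -0.195, 0.681]
ft_force: [0.1, 0.6, 0.4]
grip_width: 0.0007
t 10.62 pos [0.5382 0.0267 0.1929] F [0.1  0.56 0.37] q [-0.6   0.74  1.69  0.83  1.49 -0.99] w 0.0007
ydir [ 0.031  0.865 -0.5  ] zdir [ 0.999 -0.035  0.003]
```

View pics/c8.png

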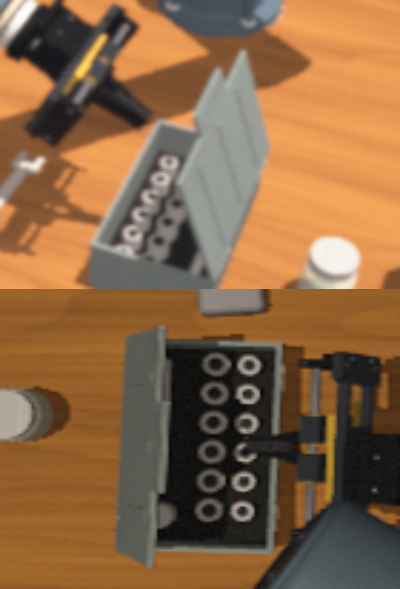

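```bash
python3 -m crank '[[0,0,0,0,0,0,-1],[0,0,0,0,0,0,-1]]'; python3 look.py 9
```

```text
time: 10.98
position: [0.5377, 0.0276, 0.1919]
tool_rot: [-0.171, 0.686, -0.194, 0.68]
ft_force: [-0.4, -0.2, 0.6]
grip_width: 0.0008
t 10.97 pos [0.5377 0.0276 0.1919] F [-0.35 -0.23  0.6 ] q [-0.6   0.74  1.69  0.83  1.49 -0.99] w 0.0008
ydir [ 0.03   0.866 -0.499] zdir [ 0.999 -0.034  0.001]
```

View pics/c9.png

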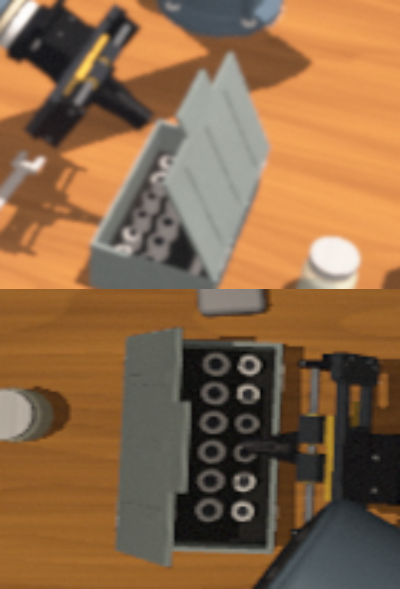

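```bash
python3 -m crank '[[-0.025,0.006,0,0,0,0,-1],[-0.025,0.006,0,0,0,0,-1],[-0.021,0.005,0,0,0,0,-1],[-0.015,0.004,0,0,0,0,-1],[-0.008,0.002,0,0,0,0,-1],[-0.003,0.001,0,0,0,0,-1],[0,0,0,0,0,0,-1],[0,0,0,0,0,0,-1]]'; python3 look.py 10
```

```text
time: 12.08
position: [0.5376, 0.0275, 0.1911]
tool_rot: [-0.171, 0.686, -0.194, 0.68]
ft_force: [0.2, -0.8, -0.9]
grip_width: 0.0008
t 12.07 pos [0.5376 0.0275 0.1911] F [ 0.16 -0.75 -0.94] q [-0.6   0.74  1.69  0.83  1.49 -0.99] w 0.0008
ydir [ 0.029  0.866 -0.499] zdir [ 0.999 -0.034 -0.   ]
```

View pics/c10.png

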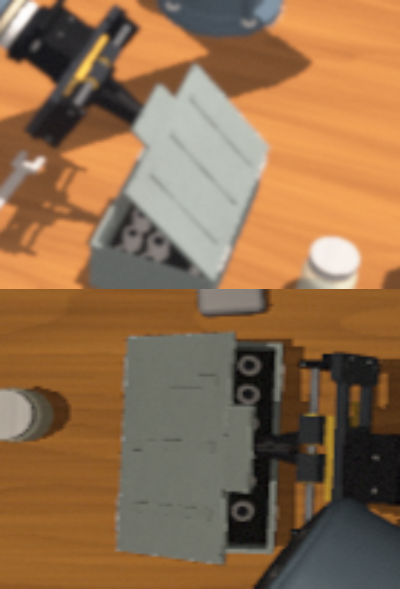

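```bash
python3 -m crank '[[0,0,0,0,0,0,-1],[0,0,0,0,0,0,-1],[0,0,0,0,0,0,-1],[0,0,0,0,0,0,-1],[0,0,0,0,0,0,-1],[0,0,0,0,0,0,-1],[0,0,0,0,0,0,-1],[0,0,0,0,0,0,-1],[0,0,0,0,0,0,-1],[0,0,0,0,0,0,-1]]'; python3 look.py 11; python3 - <<'E'
import sys; from h import *
# finger tip-corner: calibrate thickness m so tip corner lies on lid at th=.715
o=robot.get_obs();H=np.array([.1642,.08]);P=o["position"][1:]
a=np.radians(30);d=np.array([np.cos(a),-np.sin(a)]);n=np.array([np.sin(a),np.cos(a)])
for m in(.0095,.006,.004,.002):
    T=P+.014*d+m*n-H; print(m,np.arctan2(T[1],-T[0]),np.hypot(*T))
E
```

```text
time: 13.42
position: [0.5376, 0.0278, 0.1914]
tool_rot: [-0.171, 0.686, -0.194, 0.68]
ft_force: [0.8, -0.4, -2.0]
grip_width: 0.0006
t 13.43 pos [0.5376 0.0278 0.1914] F [ 0.79 -0.45 -1.98] q [-0.6   0.74  1.7   0.83  1.49 -0.99] w 0.0006
ydir [ 0.029  0.867 -0.498] zdir [ 0.999 -0.034 -0.   ]
0.0095 0.755981524678137 0.16420086841423306
0.006 0.7351398107020413 0.16343032325047507
0.004 0.7231447271986511 0.16302211742291262
0.002 0.7110911661507819 0.16263748331902167
```

View pics/c11.png

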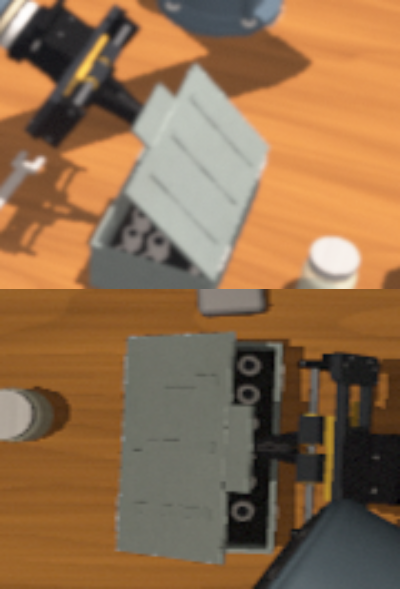

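```bash
cat > plan.py <<'E'
import sys; from h import *
H=np.array([.1642,.08]);a=np.radians(30);d=np.array([np.cos(a),-np.sin(a)]);n=np.array([np.sin(a),np.cos(a)]);m=.005
def tcp(th):
    if th>=a: T=H+.1635*np.array([-np.cos(th),np.sin(th)])
    else:
        s=.181-.1635; T=H+.181*np.array([-np.cos(th),np.sin(th)])+s*d
    return T-.014*d-m*n
t0=float(sys.argv[1]); 
for th in map(float,sys.argv[2:]):
    v=tcp(th)-tcp(t0); print(th,(-(v@n)/.5).round(3),((v@d)/.5).round(3),"tcp yz",tcp(th).round(4))
E
python3 plan.py .73 .71 .69 .67 .65 .63 .61 .59 .57 .55 .53; python3 plan.py .53 .51 .49 .47 .45 .43 .41 .39 .37 .35 .33;
```

```text
0.71 0.006 -0.001 tcp yz [0.0256 0.1892]
0.69 0.013 -0.002 tcp yz [0.0235 0.1867]
0.67 0.019 -0.003 tcp yz [0.0214 0.1842]
0.65 0.026 -0.004 tcp yz [0.0194 0.1816]
0.63 0.032 -0.005 tcp yz [0.0175 0.179 ]
0.61 0.039 -0.006 tcp yz [0.0156 0.1763]
0.59 0.045 -0.006 tcp yz [0.0137 0.1736]
0.57 0.052 -0.007 tcp yz [0.0119 0.1709]
0.55 0.058 -0.007 tcp yz [0.0102 0.1681]
0.53 0.065 -0.007 tcp yz [0.0085 0.1653]
0.51 0.007 0.0 tcp yz [0.0068 0.1623]
0.49 0.014 0.0 tcp yz [0.005  0.1591]
0.47 0.021 0.001 tcp yz [0.0034 0.1559]
0.45 0.029 0.001 tcp yz [0.0018 0.1526]
0.43 0.036 0.002 tcp yz [0.0002 0.1494]
0.41 0.043 0.002 tcp yz [-0.0013  0.1461]
0.39 0.05 0.003 tcp yz [-0.0027  0.1427]
0.37 0.057 0.004 tcp yz [-0.004   0.1394]
0.35 0.065 0.005 tcp yz [-0.0053  0.136 ]
0.33 0.072 0.007 tcp yz [-0.0065  0.1326]
```

```bash
python3 -m crank '[[0.004,0,0,0,0,0,-1],[0.01,-0.002,0,0,0,0,-1],[0.017,-0.003,0,0,0,0,-1],[0.024,-0.004,0,0,0,0,-1],[0.031,-0.005,0,0,0,0,-1],[0.038,-0.006,0,0,0,0,-1],[0.045,-0.006,0,0,0,0,-1],[0.052,-0.007,0,0,0,0,-1],[0.058,-0.007,0,0,0,0,-1],[0.065,-0.007,0,0,0,0,-1]]'; python3 look.py 12
```

```text
time: 14.78
position: [0.537, 0.0085, 0.1648]
tool_rot: [-0.171, 0.686, -0.194, 0.68]
ft_force: [-0.5, -2.1, -0.1]
grip_width: 0.0005
t 14.78 pos [0.537  0.0085 0.1648] F [-0.46 -2.08 -0.14] q [-0.62  0.79  1.68  0.81  1.48 -1.03] w 0.0005
ydir [ 0.029  0.867 -0.498] zdir [ 0.999 -0.034  0.   ]
```

View pics/c12.png

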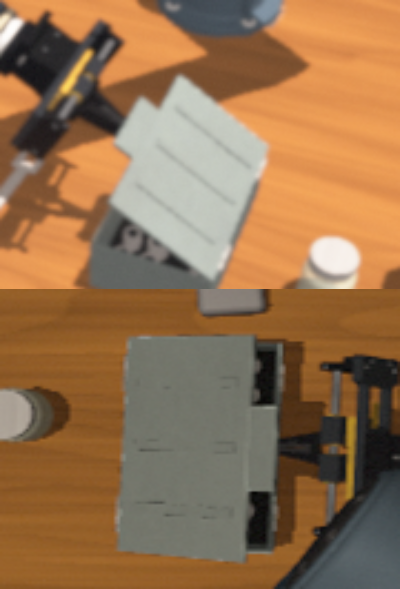

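```bash
python3 -m crank '[[0.007,0,0,0,0,0,-1],[0.014,0,0,0,0,0,-1],[0.021,0.001,0,0,0,0,-1],[0.029,0.001,0,0,0,0,-1],[0.036,0.002,0,0,0,0,-1],[0.043,0.002,0,0,0,0,-1],[0.05,0.003,0,0,0,0,-1],[0.057,0.004,0,0,0,0,-1],[0.065,0.005,0,0,0,0,-1],[0.072,0.007,0,0,0,0,-1]]'; python3 look.py 13;python3 plan.py .33 .31 .29 .27 .25 .23 .21 .19 .17 .15 .13;python3 plan.py .13 .115 .1 .085 .07 .06 .05 .04 .03 .02 .01 0 -.01 -.02 -.03 -.04 -.05 -.06
```

```text
time: 16.12
position: [0.5364, -0.0065, 0.1317]
tool_rot: [-0.171, 0.686, -0.194, 0.68]
ft_force: [-0.5, -1.9, 0.0]
grip_width: 0.0002
t 16.12 pos [ 0.5364 -0.0065  0.1317] F [-0.49 -1.9   0.05] q [-0.65  0.85  1.67  0.8   1.46 -1.07] w 0.0002
ydir [ 0.029  0.866 -0.498] zdir [ 0.999 -0.034  0.   ]
0.31 0.007 0.001 tcp yz [-0.0076  0.1291]
0.29 0.014 0.003 tcp yz [-0.0087  0.1257]
0.27 0.021 0.005 tcp yz [-0.0097  0.1222]
0.25 0.028 0.007 tcp yz [-0.0106  0.1187]
0.23 0.035 0.009 tcp yz [-0.0115  0.1152]
0.21 0.042 0.011 tcp yz [-0.0123  0.1117]
0.19 0.049 0.013 tcp yz [-0.013   0.1081]
0.17 0.056 0.016 tcp yz [-0.0137  0.1045]
0.15 0.062 0.018 tcp yz [-0.0142  0.101 ]
0.13 0.069 0.021 tcp yz [-0.0147  0.0974]
0.115 0.005 0.002 tcp yz [-0.0151  0.0947]
0.1 0.01 0.004 tcp yz [-0.0154  0.092 ]
0.085 0.015 0.007 tcp yz [-0.0156  0.0893]
0.07 0.02 0.009 tcp yz [-0.0158  0.0866]
0.06 0.023 0.011 tcp yz [-0.0159  0.0848]
0.05 0.026 0.012 tcp yz [-0.016  0.083]
0.04 0.029 0.014 tcp yz [-0.0161  0.0812]
0.03 0.033 0.016 tcp yz [-0.0162  0.0793]
0.02 0.036 0.017 tcp yz [-0.0162  0.0775]
0.01 0.039 0.019 tcp yz [-0.0163  0.0757]
0.0 0.042 0.021 tcp yz [-0.0163  0.0739]
-0.01 0.045 0.023 tcp yz [-0.0163  0.0721]
-0.02 0.048 0.025 tcp yz [-0.0162  0.0703]
-0.03 0.051 0.026 tcp yz [-0.0162  0.0685]
-0.04 0.055 0.028 tcp yz [-0.0161  0.0667]
-0.05 0.058 0.03 tcp yz [-0.016   0.0649]
-0.06 0.061 0.032 tcp yz [-0.0159  0.0631]
```

View pics/c13.png

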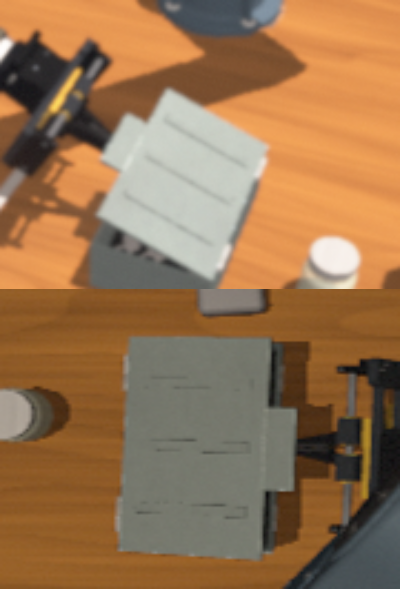

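```bash
python3 -m crank '[[0.007,0.001,0,0,0,0,-1],[0.014,0.003,0,0,0,0,-1],[0.021,0.005,0,0,0,0,-1],[0.028,0.007,0,0,0,0,-1],[0.035,0.009,0,0,0,0,-1],[0.042,0.011,0,0,0,0,-1],[0.049,0.013,0,0,0,0,-1],[0.056,0.016,0,0,0,0,-1],[0.062,0.018,0,0,0,0,-1],[0.069,0.021,0,0,0,0,-1]]'; python3 look.py 14
python3 -m crank '[[0.004,0.001,0,0,0,0,-1],[0.008,0.003,0,0,0,0,-1],[0.012,0.005,0,0,0,0,-1],[0.016,0.007,0,0,0,0,-1],[0.019,0.009,0,0,0,0,-1],[0.022,0.01,0,0,0,0,-1],[0.025,0.011,0,0,0,0,-1],[0.027,0.012,0,0,0,0,-1],[0.029,0.014,0,0,0,0,-1],[0.031,0.015,0,0,0,0,-1]]'; python3 look.py 15
```

```text
time: 17.48
position: [0.5362, -0.0145, 0.0966]
tool_rot: [-0.171, 0.686, -0.194, 0.68]
ft_force: [0.0, -2.3, -0.7]
grip_width: 0.0003
t 17.48 pos [ 0.5362 -0.0145  0.0966] F [ 0.01 -2.29 -0.73] q [-0.66  0.91  1.66  0.79  1.42 -1.11] w 0.0003
ydir [ 0.029  0.866 -0.498] zdir [ 0.999 -0.034  0.   ]
time: 18.82
position: [0.5362, -0.0157, 0.0796]
tool_rot: [-0.171, 0.686, -0.194, 0.68]
ft_force: [-0.6, -3.6, -2.0]
grip_width: 0.0
t 18.82 pos [ 0.5362 -0.0157  0.0796] F [-0.59 -3.57 -1.99] q [-0.66  0.94  1.65  0.79  1.41 -1.13] w 0.0
ydir [ 0.029  0.866 -0.499] zdir [ 0.999 -0.034  0.   ]
```

View pics/c15.png

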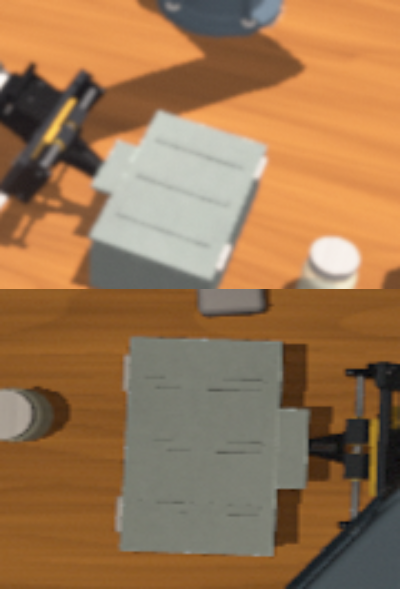

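```bash
python3 -m crank '[[0.002,0.001,0,0,0,0,-1],[0.004,0.002,0,0,0,0,-1],[0.006,0.003,0,0,0,0,-1],[0.008,0.004,0,0,0,0,-1],[0.01,0.005,0,0,0,0,-1],[0.012,0.006,0,0,0,0,-1],[0.014,0.007,0,0,0,0,-1],[0.016,0.008,0,0,0,0,-1],[0.018,0.009,0,0,0,0,-1],[0.02,0.01,0,0,0,0,-1]]'; python3 look.py 16
python3 -m crank '[[0.003,0.001,0,0,0,0,-1],[0.006,0.002,0,0,0,0,-1],[0.009,0.003,0,0,0,0,-1],[0.012,0.004,0,0,0,0,-1],[0.015,0.005,0,0,0,0,-1],[0.015,0.005,0,0,0,0,-1]]';python3 look.py 17
```

```text
time: 20.18
position: [0.5359, -0.0158, 0.0688]
tool_rot: [-0.17, 0.686, -0.193, 0.68]
ft_force: [-0.1, -0.8, -0.9]
grip_width: 0.0006
t 20.18 pos [ 0.5359 -0.0158  0.0688] F [-0.08 -0.75 -0.86] q [-0.66  0.96  1.65  0.8   1.4  -1.14] w 0.0006
ydir [ 0.029  0.867 -0.497] zdir [ 0.999 -0.034 -0.   ]
time: 21.02
position: [0.536, -0.0178, 0.0607]
tool_rot: [-0.171, 0.686, -0.194, 0.68]
ft_force: [-0.9, 0.2, 1.0]
grip_width: 0.0008
t 21.02 pos [ 0.536  -0.0178  0.0607] F [-0.93  0.23  1.  ] q [-0.66  0.98  1.65  0.79  1.39 -1.15] w 0.0008
ydir [ 0.029  0.867 -0.498] zdir [ 0.999 -0.034 -0.   ]
```

View pics/c17.png

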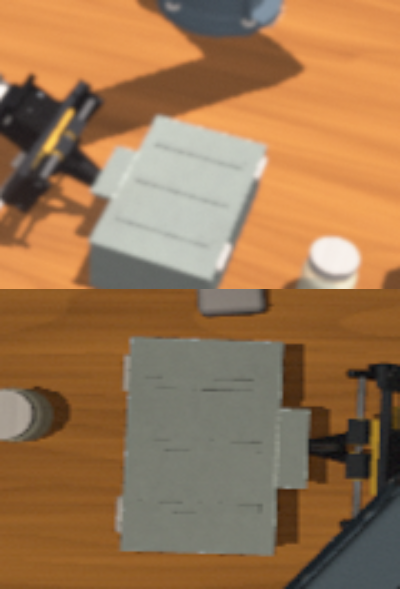

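```bash
python3 -m crank '[[0.02,-0.035,0,0,0,0,-1],[0.04,-0.07,0,0,0,0,-1],[0.06,-0.105,0,0,0,0,-1],[0.08,-0.14,0,0,0,0,-1],[0.03,-0.2,0,0,0,0,-1],[-0.05,-0.25,0,0,0,0,-1],[-0.13,-0.3,0,0,0,0,-1],[-0.13,-0.3,0,0,0,0,-1],[-0.13,-0.3,0,0,0,0,-1]]';python3 look.py 18
```

```text
time: 22.25
position: [0.5324, -0.116, 0.1915]
tool_rot: [-0.171, 0.686, -0.194, 0.68]
ft_force: [-0.1, -1.0, 0.0]
grip_width: 0.0006
t 22.25 pos [ 0.5324 -0.116   0.1915] F [-0.11 -1.    0.05] q [-0.79  0.79  1.52  0.69  1.67 -1.  ] w 0.0006
ydir [ 0.03   0.866 -0.499] zdir [ 0.999 -0.034 -0.   ]
```

View pics/scene18.png

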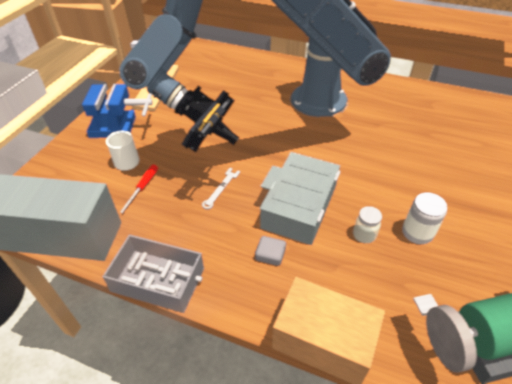

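View pics/c18.png

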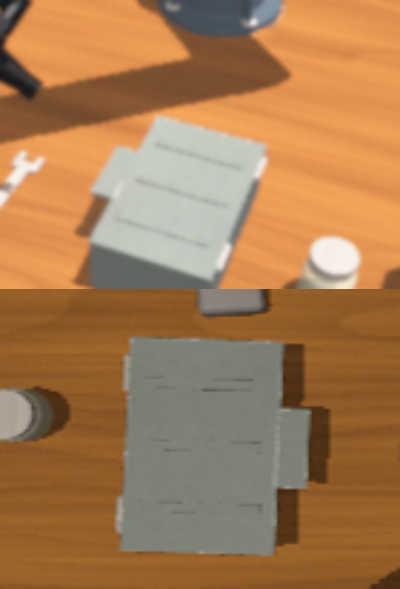

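View pics/top18.png

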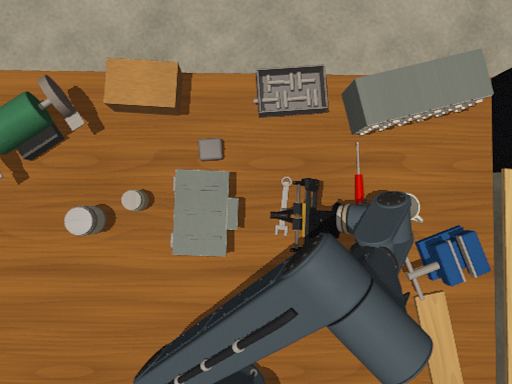

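```bash
python3 -m crank '[[0,0,0,0,0,0,-1],[0,0,0,0,0,0,-1],[0,0,0,0,0,0,-1],[0,0,0,0,0,0,-1]]'; python3 -c "
from h import *
st(); print(robot.hand_in())"
```

```text
time: 22.85
position: [0.5327, -0.1153, 0.1918]
tool_rot: [-0.171, 0.686, -0.194, 0.68]
ft_force: [-0.2, 0.6, -0.0]
grip_width: 0.0003
t 22.85 pos [ 0.5327 -0.1153  0.1918] F [-0.24  0.59 -0.02] q [-0.79  0.79  1.52  0.69  1.67 -1.  ] w 0.0003
ydir [ 0.029  0.867 -0.498] zdir [ 0.999 -0.034 -0.   ]
the job is handed in; nothing more can be done
None
```

The lid is fully shut, and I handed the job in at 22.9 s of the 61 s allowed.

- **Tip:** I pushed the tab from behind with the closed fingertips to about 1.46 rad, then let go. The lid fell by itself.
- **Catch:** I caught it on the fingertip under the tab at about 0.72 rad. It held still for a little over 1.3 s, with the lid in the same place in pictures before and after.
- **Lower:** I brought it down on the finger at about 0.15 rad/s, slower near the end, until it rested on the case.

**Last checks:** Both camera views show the lid flat, with its corners within a pixel or two of where they should be when shut. The jar, can, tape, wrench and screwdriver look where they were. The mug does too in the scene view, though the arm partly hides it from above. The hand is about 10 cm clear with roughly zero contact force.

**What disagreed:**
- The two cameras differed by about 3 mm on the case position.
- The lid rested about 0.04 rad lower on the finger than my model predicted, so I corrected for that before lowering.
- My first move to the catch position came out 22 mm too high, and I fixed it while the lid was still well above the finger.
- Near shut, the force reading rose to about 4 N, then fell to noise once the finger dropped away from the tab.

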